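# Tighten the gland nut inside the column guard

## Task

Take the larger ring wrench from the rubber mat and tighten the brass hex nut of the column head clockwise until it comes up hard on its seal, in short strokes between the guard walls, lifting the wrench off and reseating it for each stroke. Turn the nut only with the wrench, pull it up to about 1.2 newton metres (not under 0.8, never over 1.6) and hold that a moment, and do not press the wrench hard against the walls. Then lay the wrench flat back on the mat, let go, and leave everything else where it stands.

Things in the scene. Friction and masses are not known exactly. Their poses are not given: they have to be found in the camera images.
- wrench: the larger of two plain steel ring wrenches on the mat (220 to 340 g). Origin: centre of the ring's underside; z up. Ring 22 mm tall, 53 mm over its outer flats, with a through hexagonal hole 39 mm across flats; flats face its +x, -x and every 60 degrees. Straight handle 14 mm wide, 22 mm tall, same underside, along its -x to 165 mm from the origin: grasp it from above about 125 mm out.
- small_wrench: a similar but smaller steel ring wrench (hole 25 mm across flats, handle 12 mm wide, 18 mm tall and 130 mm long from the ring centre) beside the other; it does not fit. Origin at the centre of its ring's underside. Leave it where it lies.
- mat: black rubber mat fixed on the bench, 250 mm (its x) by 270 mm (its y), 3 mm thick. Origin: centre of its underside.
- head: column head, fixed: a white block 132 x 132 mm, 45 mm tall, with a guard of three aluminium walls up to 87 mm above the bench, open to its -x (roughly to the robot). Origin: on the upright nut axis, at bench level. Side walls' inner faces at y = +-56 mm, they end at x = -50 mm; back wall's inner face at x = +48 mm. They let a seated wrench's yaw differ from the head's by 0.75 rad either way.
- collar (a point): point on the nut axis on top of the round steel collar (52 mm across) under the nut, 55 mm above the bench; axes are the head's. A fully seated wrench's underside rests on this collar, with its handle pointing out of the guard's open side.
- nut (a joint): turn (rad) of the oiled brass hex nut, 36 mm across flats, 55 to 69 mm above the bench: grows clockwise from above (tightening). At 0 flats face the head's +x, -x and every 60 degrees. Starts at 0.43 to 0.9; stops hard on its seal a little beyond 2.4: feel for it; 1 N m is 8 N at 125 mm. Before that it drags 0.4 N m at most and stays where left. Wrench play 0.17 rad each way.
- amber_bottle: amber glass bottle, 68 mm across, 150 mm tall, a bystander. Origin at the centre of its base.
- white_jar: white plastic jar, 60 mm across, 85 mm tall, a bystander. Origin at the centre of its base.
- beaker: empty glass beaker, 66 mm across, 80 mm tall, a bystander. Origin at the centre of its base.
- stopper: glass stopper, 40 mm across, 42 mm tall, a bystander. Origin at the centre of its base.
- spare_collar: loose steel ring, 48 mm across, 12 mm tall, a bystander. Origin at the centre of its underside.
- guard: the three aluminium guard walls on the column head, 10 to 12 mm thick, up to 87 mm above the bench. Same origin and axes as the head.
Not all that is in view belongs to the job. What is shaped like the wrench but green, orange or turquoise is not meant.

How it is judged:
On the way, in this order (a step that is already met when the one before it is completed fails the run):
1. the wrench is seated on the nut (horizontal distance between wrench and collar below 0.005 m and z of wrench in the frame of collar between -0.004 and 0.006 m), for 0.2 s.
2. the nut has been pulled up firm with the wrench (70 N summed over the wrench's contacts with the nut, about 0.7 N m) (value of joint nut above 2.41 rad and contact force between wrench and nut above 70 N and horizontal distance between wrench and collar below 0.005 m), for 0.2 s.
At the end, for the whole second after the job is handed in: the nut is turned fully home (joint above 2.41; the stop is at 2.45 rad) and the larger wrench lies flat and still on the mat, its ring centre over the mat (value of joint nut above 2.41 rad and x of wrench in the frame of mat between -0.125 and 0.125 m and y of wrench in the frame of mat between -0.135 and 0.135 m and height (world z) of wrench below 0.008 m and angle between wrench's own z axis and vertical below 0.08 rad and linear speed of wrench below 0.02 m/s); the robot touches nothing.
It fails at once if the nut is overtightened or the wrench is forced on it (over 190 N summed over the wrench's contacts with the nut, about 1.7 N m) (contact force between wrench and nut above 190 N).
It fails at once if the wrench is forced against the guard walls (over 30 N) (contact force between wrench and guard above 30 N).
It fails at once if the fingers push the nut (contact force between the fingers and nut above 1 N).
It fails at once if a bystander is moved by more than 3 cm (distance of any of small_wrench, amber_bottle, white_jar, beaker, stopper, spare_collar from where it was at the start of the episode above 0.03 m).
It also fails if it takes over 72 s, if anything falls off the work surface, if the arm or the gripper's body presses on something with over 40 N, if the wrist force passes 120 N, or if a joint passes its speed limit or range.

## Robot

A 6-joint arm with a two-finger parallel gripper is mounted at the origin on the work surface. World frame = base frame: x ahead of the robot, y to its left, z up, the work surface at z = 0. Lengths are in m, angles in rad, forces in N, time in s.
With the tool pointing down it reaches from about 0.35 to 0.85 m from the base axis. Payload 8.1 kg.
Tool frame: the origin (TCP) lies where the fingers leave the gripper's body, on its centre line; the fingertips stand 84 mm ahead of it and the grasp point (between the pads) lies 65 mm ahead of it; z points along the fingers, y is the line along which they close (so a half turn about z gives the same grasp; the last joint's range is limited). The gripper opens to 93 mm and grips with 3 to 60 N. Pads are 15 mm wide; open, the fingers measure 128 mm over their backs; the gripper's body (75 mm by 188 mm) begins 65 mm behind the grasp point.
Start: joints at [-1.348, 0.13, 1.488, -0, 1.523, -0.085], TCP at [0.182, -0.572, 0.303] pointing down, gripper open.
Joint ranges: [-2.96, 2.96], [-0.89, 2.26], [0.02, 2.5], [-1.34, 4.48], [0, 2.73], [-2.66, 2.66]. Speed limits (rad/s): [2.39, 2.39, 2.79, 3.14, 3.14, 3.14].

## Interface

Orientations are given as a rotation vector (axis times angle).
In Python, from plant import robot gives the robot as it stands.
- The arm moves only by the shell command python3 -m jog 'ROWS' [FORCE]. ROWS is text: rows parted by semicolons, each of 5 numbers parted by spaces: the opening, from 0 (shut) to 1 (fully open), then the shift along the tool's x, y, z in m, then the turn about the tool's z in degrees. A call has 1 to 10 rows; each row shifts and turns the commanded pose from where the row before left it, along the tool's axes as they then stand; what a row does not reach is not made up. A row lasts 1/12 s, in which the tool goes at most 41.7 mm and 7.16 degrees, less where a joint would pass 70% of its speed; a pose out of reach is approached as far as the arm can. A call with a gripper value outside its range is refused whole. The fingers move at their own pace and stop on an object; FORCE is the grip in N (left out, the last holds). Time passes only in rows, so rows that do not move let the fingers close. It gives the time, the measured TCP pose, the force, the opening and the grip force at its end, in the units of the state.
- robot.read_state(): the state, without advancing time (a new reading comes with each control period).
- robot.read_camera(name): name is "scene" or "side" or "wrist"; returns a dict with "color" (480x640x3 uint8, red, green, blue), "intrinsics" (3x3 intrinsics, pixels), "pose" (4x4, takes a point from camera to world coordinates); the wrist camera has in their place "tool_from_camera" (4x4, takes a point from camera to tool coordinates, whose origin is the TCP and whose axes are the flange's). Camera axes: x right, y down, z forward; pixel columns grow to the right and rows downward; lengths in m; the calibration is good to about 2 mm. A picture is of the moment at which its call begins: read the wrist's pose just before it. There is no depth.
- robot.close_job(): hands the job in; it is judged then, once.
The state is a dict: "t": time; "q": joint angles; "dq": joint speeds; "joint_torque": joint torques, N m; "tool_pos": TCP position; "orientation": TCP orientation; "force": force on the tool from outside, world axes, zero at the start; "wrist_torque": the same for the moment, N m; "opening": finger opening in m; "gripper_force": force on a finger pad.
Only numpy, scipy, OpenCV 4.12 (cv2) and the standard library are available. Lean on these libraries where they do the work, as an engineer would, in place of code of your own. Each camera call takes 0.05 s, during which the arm holds its last target. There are 200 camera calls.

## Working session

There is one attempt and no reset: what is moved stays moved. The work goes in short steps, Python scripts to look and compute and a shell command to move; the robot and the scene stay as the last step left them, time stands still between calls to the robot, and variables do not carry over. Pictures are saved under pics/ and viewed, at most 10 in all, crops included, and the job is handed in when it is done.

```bash
mkdir -p pics; ls; python3 - <<'E'
from plant import robot
import cv2,numpy as np
np.set_printoptions(precision=4,suppress=True)
s=robot.read_state();print(s)
ims=[]
for n in("scene","side","wrist"):
    d=robot.read_camera(n);np.savez(f"{n}0.npz",**d)
    print(n,d["intrinsics"].tolist(),d.get("pose",d.get("tool_from_camera")))
    cv2.imwrite(f"pics/{n}0.png",d["color"][:,:,::-1])
E
```

```text
pics
{'t': 0.0, 'q': array([-1.3484,  0.1311,  1.4893,  0.    ,  1.523 , -0.0854]), 'dq': array([ 0.0012, -0.0005,  0.0004,  0.0024, -0.0014,  0.0017]), 'joint_torque': array([ -0.0005, -55.984 , -49.1769,   0.0767,   0.0354,  -0.0002]), 'tool_pos': array([ 0.1817, -0.5714,  0.3017]), 'orientation': array([-3.1027, -0.4813,  0.0002]), 'force': array([-0.0388,  0.2375,  0.098 ]), 'wrist_torque': array([-0.0006, -0.0342,  0.0408]), 'gripper_force': 0.0, 'opening': 0.09316216829954405}
scene [[465.2854379954961, 0.0, 317.91121371377994], [0.0, 465.2854379954961, 244.40238231647962], [0.0, 0.0, 1.0]] [[-0.4484  0.5332 -0.7174  1.2956]
 [ 0.8937  0.256  -0.3684  0.3236]
 [-0.0128 -0.8063 -0.5913  0.716 ]
 [ 0.      0.      0.      1.    ]]
side [[612.3779375124183, 0.0, 322.39694391861593], [0.0, 612.3779375124183, 243.08402386639108], [0.0, 0.0, 1.0]] [[ 0.9982 -0.0386  0.0463  0.4355]
 [-0.0599 -0.7212  0.6901 -1.1917]
 [ 0.0068 -0.6916 -0.7222  1.2258]
 [ 0.      0.      0.      1.    ]]
wrist [[366.899301811334, 0.0, 317.59711382090416], [0.0, 366.899301811334, 240.28264661284894], [0.0, 0.0, 1.0]] [[-0.0011 -0.9628 -0.2704  0.0759]
 [ 1.     -0.0009 -0.0007  0.0005]
 [ 0.0005 -0.2704  0.9628 -0.0816]
 [ 0.      0.      0.      1.    ]]
```

View pics/scene0.png

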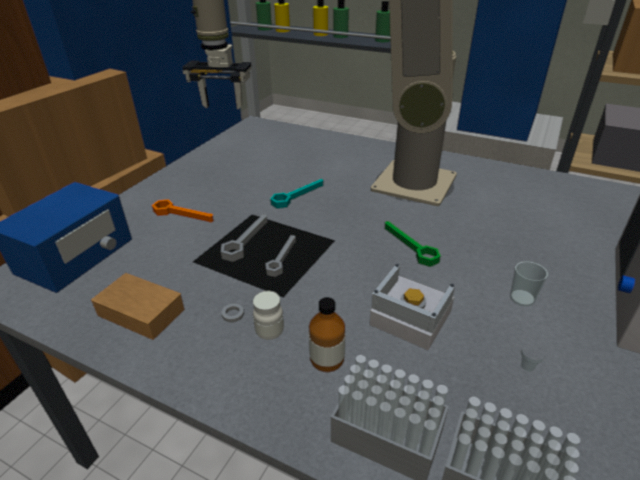

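View pics/side0.png

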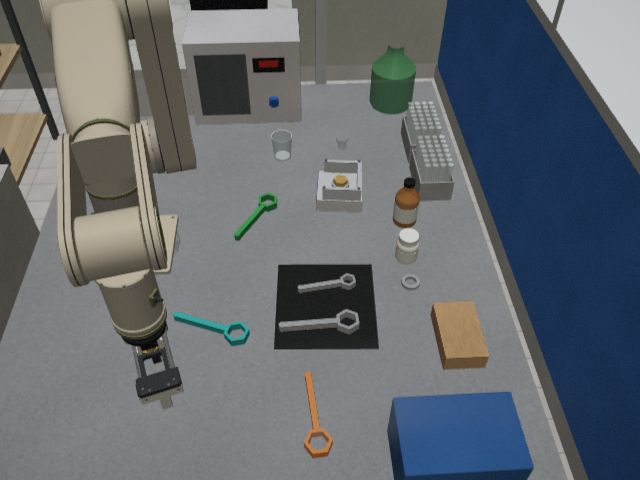

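Side view: the mat at (327,306) holds two steel wrenches. The larger has its ring at (347,321) and the smaller at (347,282). The green (268,202), orange (318,440) and turquoise (236,333) ones are decoys. The head is at (341,185).

```bash
cat > h.py <<'E'
import numpy as np,cv2
from scipy.spatial.transform import Rotation as R
from plant import robot
np.set_printoptions(precision=4,suppress=True)
def tool(s):
    T=np.eye(4);T[:3,:3]=R.from_rotvec(s["orientation"]).as_matrix();T[:3,3]=s["tool_pos"];return T
def grab(n):
    s=robot.read_state();d=robot.read_camera(n)
    P=d["pose"] if "pose" in d else tool(s)@d["tool_from_camera"]
    return d["color"],d["intrinsics"],P
def ray(uv,K,P,z):
    uv=np.atleast_2d(uv).astype(float)
    d=np.c_[(uv-[K[0,2],K[1,2]])/K[0,0],np.ones(len(uv))]@P[:3,:3].T
    o=P[:3,3];return o+d*((z-o[2])/d[:,2])[:,None]
def proj(X,K,P):
    c=(np.atleast_2d(X)-P[:3,3])@P[:3,:3];return c[:,:2]/c[:,2:]*K[0,0]+[K[0,2],K[1,2]]
def top(color,K,P,z,cx,cy,half,px):
    """rectified view of plane z: column ~ +y to left? here col=x, row=-y"""
    c=np.array([[cx-half,cy+half,z],[cx+half,cy+half,z],[cx+half,cy-half,z],[cx-half,cy-half,z]])
    M=cv2.getPerspectiveTransform(proj(c,K,P).astype(np.float32),np.float32([[0,0],[px,0],[px,px],[0,px]]))
    return cv2.warpPerspective(color,M,(px,px),flags=cv2.INTER_CUBIC)
E
python3 - <<'E'
from h import *
for n in("scene","side"):
    d=np.load(n+"0.npz");c,K,P=d["color"],d["intrinsics"],d["pose"]
    for nm,uv,z in([("ring",(347,321),.025),("hend",(281,326),.025),("sring",(347,282),.021),("nut",(341,181),.069)] if n=="side" else [("ring",(233,248),.025),("sring",(274,267),.021),("nut",(414,296),.069)]):
        print(n,nm,ray(uv,K,P,z)[0])
    g=c.max(2)
    dark=(g<35).astype(np.uint8)
    x0,y0,x1,y1=(270,255,385,355) if n=="side" else (190,210,340,300)
    m=np.zeros_like(dark);m[y0:y1,x0:x1]=dark[y0:y1,x0:x1]
    cs,_=cv2.findContours(m,cv2.RETR_EXTERNAL,cv2.CHAIN_APPROX_NONE);k=cv2.convexHull(max(cs,key=cv2.contourArea))
    q=cv2.approxPolyDP(k,6,True)[:,0];print(n,"mat",q.tolist());print(ray(q,K,P,.003))
d=np.load("side0.npz");c=d["color"]
a=cv2.resize(c[255:355,265:395],(520,400),interpolation=cv2.INTER_CUBIC);b=cv2.resize(c[150:220,305:375],(280,280),interpolation=cv2.INTER_CUBIC)
o=np.zeros((400,800,3),np.uint8);o[:,:520]=a;o[:280,520:]=b;cv2.imwrite("pics/crop.png",o[:,:,::-1])
E
```

```text
scene ring [ 0.5626 -0.2911  0.025 ]
scene sring [ 0.5787 -0.1627  0.021 ]
scene nut [0.5847 0.1764 0.069 ]
scene mat [[194, 261], [251, 216], [332, 241], [283, 295]]
[[ 0.6263 -0.367   0.003 ]
 [ 0.391  -0.3528  0.003 ]
 [ 0.4012 -0.0941  0.003 ]
 [ 0.6376 -0.105   0.003 ]]
side ring [ 0.5564 -0.3082  0.025 ]
side hend [ 0.3967 -0.3143  0.025 ]
side sring [ 0.5676 -0.1821  0.021 ]
side nut [0.5785 0.1593 0.069 ]
side mat [[370, 265], [374, 340], [275, 348], [279, 265]]
[[ 0.6363 -0.1112  0.003 ]
 [ 0.6184 -0.3518  0.003 ]
 [ 0.381  -0.3615  0.003 ]
 [ 0.3933 -0.0981  0.003 ]]
```

View pics/crop.png

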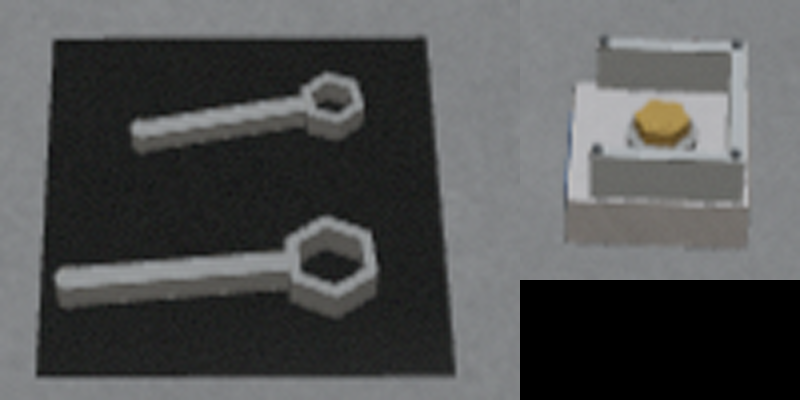

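The crop confirms the lower, larger wrench (ring at 347,321) on the mat. The mat's measured size matches the description. Next I hover the wrist camera over the wrench, then the head.

```bash
python3 -m jog '1 .037 -.0166 0 0;1 .037 -.0166 0 0;1 .037 -.0166 0 0;1 .037 -.0166 0 0;1 .037 -.0166 0 0;1 .037 -.0166 0 0;1 .037 -.0166 0 0;1 .037 -.0166 0 0;1 .037 -.0166 0 0;1 .037 -.0166 0 0'; python3 -m jog '1 0 0 0 0;1 0 0 0 0'
python3 - <<'E'
from h import *
c,K,P=grab("wrist");cv2.imwrite("pics/w1.png",c[:,:,::-1]);np.savez("w1.npz",c=c,K=K,P=P)
E
```

```text
t: 0.98
tool_pos: [0.4852, -0.2998, 0.3026]
orientation: [-3.104, -0.482, 0.0]
force: [0.3, -1.0, 0.1]
opening: 0.0931
gripper_force: 0.0
t: 1.15
tool_pos: [0.4853, -0.2997, 0.3022]
orientation: [-3.103, -0.488, 0.001]
force: [-0.6, 0.1, 0.2]
opening: 0.0928
gripper_force: 0.0
```

View pics/w1.png

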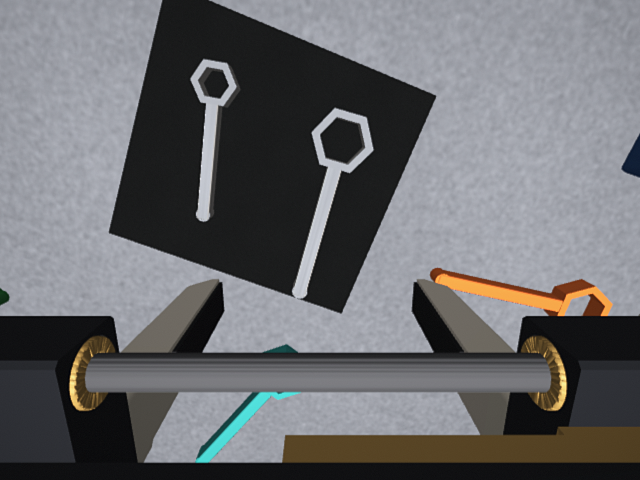

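The larger wrench has its ring at (342,140) and its handle end at (299,294). The small one's ring is at (214,83). Now the head.

```bash
python3 -m jog '1 .0155 -.038 0 0;1 .0155 -.038 0 0;1 .0155 -.038 0 0;1 .0155 -.038 0 0;1 .0155 -.038 0 0;1 .0155 -.038 0 0;1 .0155 -.038 0 0;1 .0155 -.038 0 0;1 .0155 -.038 0 0;1 .0155 -.038 0 0'; python3 -m jog '1 0 0 0 0;1 0 0 0 0'
python3 - <<'E'
from h import *
d=np.load("w1.npz");c,K,P=d["c"],d["K"],d["P"]
g=c.min(2);m=((g>110)&(c.max(2).astype(int)-g<25)).astype(np.uint8)
cs,hi=cv2.findContours(m,cv2.RETR_CCOMP,cv2.CHAIN_APPROX_NONE)
for i,k in enumerate(cs):
    a=cv2.contourArea(k)
    if 300<a<9000:
        X=ray(k[:,0],K,P,.025)[:,:2]; M=cv2.moments(X.astype(np.float32)[:,None]); h=hi[0][i]
        r=cv2.minAreaRect((X*1000).astype(np.float32))
        print(i,a,"hole" if h[3]>=0 else "outer",cv2.boundingRect(k),[M["m10"]/M["m00"],M["m01"]/M["m00"]],M["m00"]*1e6,r)
c,K,P=grab("wrist");cv2.imwrite("pics/w2.png",c[:,:,::-1]);np.savez("w2.npz",c=c,K=K,P=P)
E
```

```text
t: 2.03
tool_pos: [0.5165, 0.1076, 0.3029]
orientation: [3.105, 0.477, 0.001]
force: [0.6, -0.6, 0.1]
opening: 0.0928
gripper_force: 0.0
t: 2.2
tool_pos: [0.5165, 0.1079, 0.3025]
orientation: [3.104, 0.485, -0.001]
force: [0.5, -1.2, -0.1]
opening: 0.0931
gripper_force: 0.0
1 4098.5 outer (144, 391, 108, 72) [0.19853740985971458, -0.23430284962708953] 6956.45094339259 ((200.8544921875, -232.03941345214844), (67.10700225830078, 162.22450256347656), 70.88817596435547)
2 6864.5 outer (85, 372, 466, 17) [0.30405072209251305, -0.35888925125401605] 10351.556360877534 ((304.0877685546875, -357.7205810546875), (21.198402404785156, 529.8383178710938), 17.86189842224121)
26 303.0 outer (565, 295, 25, 21) [0.47691924992098883, -0.5940804343547476] 378.47633101240064 ((477.670654296875, -593.7551879882812), (27.036983489990234, 18.606138229370117), 4.846510887145996)
27 1927.0 outer (452, 290, 96, 62) [0.4413007355213995, -0.520836610444914] 2465.232350491231 ((453.28118896484375, -518.6841430664062), (107.02830505371094, 53.34992599487305), 64.28218841552734)
28 2758.5 outer (191, 59, 46, 163) [0.536556222680989, -0.1774400385870602] 2283.9367494480457 ((518.9521484375, -173.8759002685547), (148.1798095703125, 40.738792419433594), 1.9631462097167969)
29 725.5 hole (197, 66, 33, 34) [0.5739433214977975, -0.17182663631704542] 552.7593792358232 ((574.0333862304688, -171.83229064941406), (25.783103942871094, 28.402362823486328), 67.56011962890625)
32 1549.5 hole (319, 116, 47, 49) [0.5615756136437623, -0.29956070327962403] 1331.5199060013329 ((561.6903686523438, -299.5024108886719), (39.25825881958008, 44.23392868041992), 62.91899490356445)
```

View pics/w2.png

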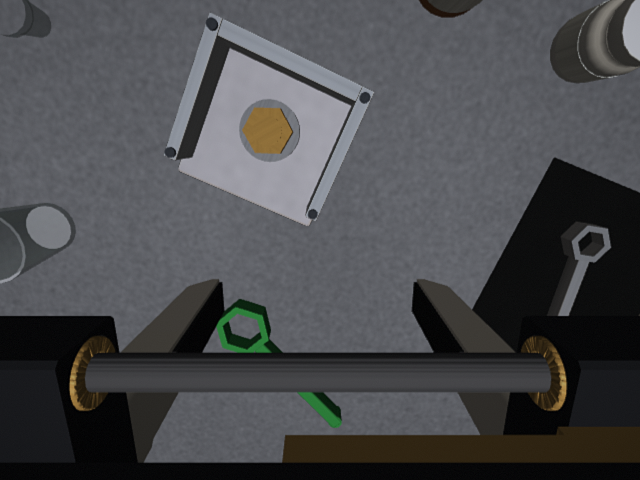

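The head's wall-top screws are at (212,22), (170,152), (365,97) and (313,214). The brass nut is at (267,131).

```bash
python3 - <<'E'
from h import *
d=np.load("w1.npz");X=ray([299,296],d["K"],d["P"],.025)[0];r=np.array([.5616,-.2996]);v=r-X[:2];print("handle",X,np.hypot(*v),np.degrees(np.arctan2(v[1],v[0])))
d=np.load("w2.npz");c,K,P=d["c"],d["K"],d["P"]
hsv=cv2.cvtColor(c,cv2.COLOR_RGB2HSV)
m=cv2.inRange(hsv,(15,110,60),(35,255,255));m[:80]=0;m[180:]=0;m[:,:220]=0;m[:,320:]=0
k=max(cv2.findContours(m,cv2.RETR_EXTERNAL,cv2.CHAIN_APPROX_NONE)[0],key=cv2.contourArea)
# top only is brighter than the sides: report both
vv=hsv[:,:,2];t=np.median(vv[m>0]);print("V med",t,np.percentile(vv[m>0],[2,10,25,75]))
m2=((m>0)&(vv>.8*t)).astype(np.uint8);k2=max(cv2.findContours(m2,cv2.RETR_EXTERNAL,cv2.CHAIN_APPROX_NONE)[0],key=cv2.contourArea)
for kk in(k,k2):
    X=(ray(kk[:,0],K,P,.069)[:,:2]*1000);M=cv2.moments(X.astype(np.float32)[:,None]);ce=np.array([M["m10"],M["m01"]])/M["m00"]
    a=np.unwrap(np.arctan2(*(X-ce).T[::-1]));rad=np.hypot(*(X-ce).T)
    da=np.abs(np.gradient(a));ph=np.angle(np.sum(rad*np.exp(6j*a)*da))/6 # corner dir
    print("nut",ce,M["m00"],"exp",36**2*.866,"rect",cv2.minAreaRect(X.astype(np.float32)),"corner deg",np.degrees(ph))
g=cv2.cvtColor(c,cv2.COLOR_RGB2GRAY);S=[]
for u,v in[(212,22),(170,152),(365,97),(313,214)]:
    w=g[v-6:v+7,u-6:u+7].astype(float);wt=np.clip(70-w,0,None);yy,xx=np.mgrid[v-6:v+7,u-6:u+7]
    p=[(wt*xx).sum()/wt.sum(),(wt*yy).sum()/wt.sum()];S.append(ray(p,K,P,.087)[0,:2])
S=np.array(S);print(S)
for i,j in[(1,0),(3,2)]:
    v=S[i]-S[j];v=S[j]-S[i];print("side",np.hypot(*v),np.degrees(np.arctan2(v[1],v[0])))
v=S[0]-S[2];print("back",np.hypot(*v),np.degrees(np.arctan2(v[1],v[0]))-90);v=S[1]-S[3];print("front",np.hypot(*v),np.degrees(np.arctan2(v[1],v[0]))-90);print("mid",S.mean(0))
# block top front edge, collar
w=cv2.HoughCircles(cv2.medianBlur(g,3)[90:175,225:315],cv2.HOUGH_GRADIENT,1,30,param1=80,param2=12,minRadius=25,maxRadius=36)
if w is not None:
    for x,y,r in w[0][:2]: print("collar",x+225,y+90,r,ray([x+225,y+90],K,P,.055),np.ptp(ray([[x+225-r,y+90],[x+225+r,y+90]],K,P,.055),axis=0))
E
```

```text
handle [ 0.3969 -0.3074  0.025 ] 0.16483520848023725 2.7120219991012244
V med 140.0 [108. 137. 138. 142.]
nut [581.3573 171.788 ] 1075.1821113806218 exp 1122.336 rect ((581.3568115234375, 171.8328857421875), (40.061920166015625, 36.15768051147461), 46.091819763183594) corner deg -13.6451192536223
nut [581.2386 172.1785] 1046.9600565829314 exp 1122.336 rect ((581.129150390625, 172.11483764648438), (39.971466064453125, 35.43865966796875), 46.091819763183594) corner deg -13.587767870730133
[[0.641  0.2273]
 [0.5431 0.2377]
 [0.6275 0.1056]
 [0.53   0.1165]]
side 0.0984425366889442 -6.051458035920764
side 0.09815381478647398 -6.358968840168186
back 0.12240606524848344 -6.336249305148968
front 0.12187817229964379 -6.201087055325388
mid [0.5854 0.1718]
collar 269.5 131.5 30.0 [[0.5808 0.1714 0.055 ]] [0.0157 0.0492 0.    ]
```

Checks agree with the given sizes: the wrench hole area is 1331 mm² against 1317, and the handle length 164.8 mm against 165.

| Thing | Measured |
|---|---|
| Wrench ring centre | (0.5616, -0.2996) |
| Wrench yaw | 2.7° |
| Nut axis | (0.581, 0.172) |
| Head yaw | -6.25° |
| Nut turn | about 0.65 rad |

I turn the tool half round, which suits the joint 6 range, and measure again so that the camera bias cancels.

```bash
python3 -m jog '1 0 0 0 -6.9;1 0 0 0 -6.9;1 0 0 0 -6.9;1 0 0 0 -6.9;1 0 0 0 -6.9;1 0 0 0 -6.9;1 0 0 0 -6.9;1 0 0 0 -6.9;1 0 0 0 -6.9;1 0 0 0 -6.9' >/dev/null; python3 -m jog '1 0 0 0 -6.9;1 0 0 0 -6.9;1 0 0 0 -6.9;1 0 0 0 -6.9;1 0 0 0 -6.9;1 0 0 0 -6.9;1 0 0 0 -6.9;1 0 0 0 -6.9;1 0 0 0 -6.9;1 0 0 0 -6.9' >/dev/null;  python3 -m jog '1 0 0 0 -6.9;1 0 0 0 -6.9;1 0 0 0 -6.9;1 0 0 0 -6.3;1 -.037 .0153 0 0;1 -.037 .0153 0 0;1 -.037 .0153 0 0;1 -.037 .0153 0 0;1 0 0 0 0;1 0 0 0 0'
cat >> h.py <<'E'
def hexfit(k,K,P,z):
    X=ray(k[:,0],K,P,z)[:,:2]*1000;M=cv2.moments(X.astype(np.float32)[:,None]);ce=np.array([M["m10"],M["m01"]])/M["m00"]
    a=np.unwrap(np.arctan2(*(X-ce).T[::-1]));rad=np.hypot(*(X-ce).T);da=np.abs(np.gradient(a))
    return ce,M["m00"],np.degrees(np.angle(np.sum(rad*np.exp(6j*a)*da))/6),cv2.minAreaRect(X.astype(np.float32))
def nut(c,K,P):
    m=cv2.inRange(cv2.cvtColor(c,cv2.COLOR_RGB2HSV),(15,110,60),(35,255,255));p=proj([.581,.172,.069],K,P)[0].astype(int)
    z=np.zeros_like(m);s=np.s_[max(0,p[1]-45):p[1]+45,max(0,p[0]-45):p[0]+45];z[s]=m[s]
    return hexfit(max(cv2.findContours(z,cv2.RETR_EXTERNAL,cv2.CHAIN_APPROX_NONE)[0],key=cv2.contourArea),K,P,.069)
E
python3 - <<'E'
from h import *
c,K,P=grab("wrist");cv2.imwrite("pics/w3.png",c[:,:,::-1]);np.savez("w3.npz",c=c,K=K,P=P)
print(nut(c,K,P)); print(proj([.581,.172,.069],K,P)); print(robot.read_state()["q"])
E
```

```text
t: 4.75
tool_pos: [0.663, 0.1727, 0.2989]
orientation: [0.068, -3.136, 0.002]
force: [-0.3, -0.4, -0.3]
opening: 0.0931
gripper_force: 0.0
(array([581.3206, 172.02  ]), 1048.8541105911136, np.float64(-13.995308533065979), ((581.4354858398438, 172.1082305908203), (40.02891159057617, 35.46233367919922), 45.800899505615234))
[[321.6232 128.669 ]]
[ 0.1804  0.3624  1.2218 -0.0007  1.5606 -1.4335]
```

Bias is below 0.3 mm and the nut sits at (0.5813, 0.1719). Now to the wrench.

```bash
python3 -m jog '1 .019 -.036 0 0;1 .019 -.036 0 0;1 .019 -.036 0 0;1 .019 -.036 0 0;1 .019 -.036 0 0;1 .019 -.036 0 0;1 .019 -.036 0 0;1 .019 -.036 0 0;1 .019 -.036 0 0;1 .019 -.036 0 0'>/dev/null; python3 -m jog '1 .019 -.036 0 0;1 .019 -.036 0 0;1 .019 -.036 0 0;1 0 0 .034 0;1 0 0 .034 0;1 0 0 .034 0;1 0 0 .034 0;1 0 0 .02 0;1 0 0 0 0;1 0 0 0 0'
python3 - <<'E'
from h import *
s=robot.read_state();T=tool(s);y=np.arctan2(T[1,0],T[0,0])
ring=np.array([.5616,-.2996]);a=np.radians(2.7);g=ring-.125*np.array([np.cos(a),np.sin(a)])
print("need tool xyz",T[:3,:3].T@(np.r_[g,.0905]-T[:3,3]),"yaw",np.degrees(y))
E
```

```text
t: 6.47
tool_pos: [0.4347, -0.3035, 0.1473]
orientation: [0.07, -3.14, -0.0]
force: [0.1, -1.1, 0.4]
opening: 0.0928
gripper_force: 0.0
need tool xyz [-0.002  -0.0021  0.0568] yaw -177.45790961577498
```

```bash
python3 -m jog '1 -.002 -.002 .02 0;1 0 0 .02 0;1 0 0 .0165 0;1 0 0 0 0;0 0 0 0 0;0 0 0 0 0;0 0 0 0 0;0 0 0 0 0;0 0 0 0 0;0 0 0 0 0' 60;  python3 -m jog '0 0 0 0 0;0 0 0 -.02 0;0 0 0 -.03 0;0 0 0 -.04 0;0 0 0 -.04 0;0 0 0 0 0;0 0 0 0 0'
python3 - <<'E'
from h import *
c,K,P=grab("side");s=robot.read_state();T=tool(s)
p=proj((T@[-.125,0,.082,1])[:3],K,P)[0].astype(int);print(p,(T@[-.125,0,.065,1])[:3])
a=cv2.resize(c[p[1]-60:p[1]+60,p[0]-100:p[0]+60],(800,600),interpolation=cv2.INTER_CUBIC);cv2.imwrite("pics/g1.png",a[:,:,::-1])
E
```

```text
t: 7.3
tool_pos: [0.4389, -0.3054, 0.0909]
orientation: [-0.072, 3.14, -0.001]
force: [0.8, -0.6, 0.1]
opening: 0.0575
gripper_force: 0.0
t: 7.88
tool_pos: [0.4401, -0.3065, 0.2238]
orientation: [-0.072, 3.136, -0.007]
force: [-1.2, -0.4, -0.5]
opening: 0.0111
gripper_force: 0.0
[351 288] [ 0.564  -0.2999  0.1565]
```

View pics/g1.png

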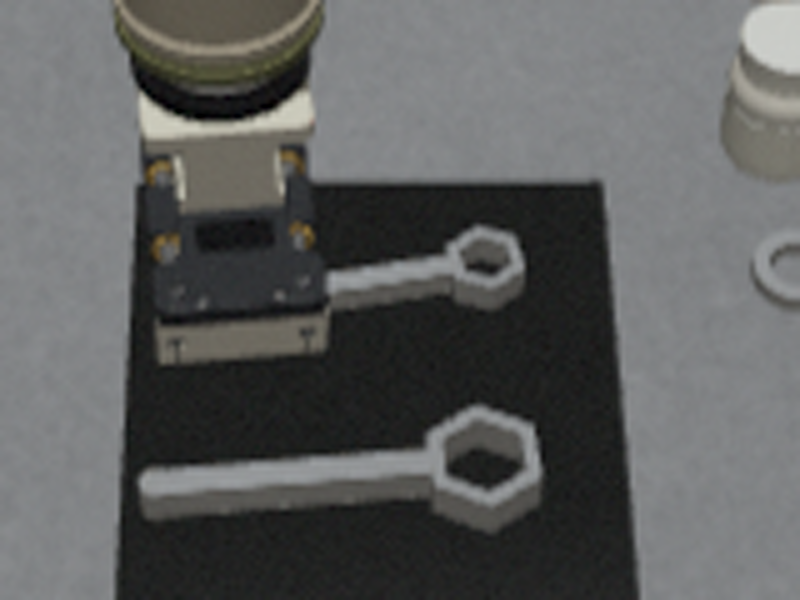

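The fingers close slowly, so I lifted too early. The wrench still lies untouched on the mat. Reopening and trying again.

```bash
python3 -m jog '.6 .003 .001 0 0;.6 0 0 0 0;.6 0 0 0 0;.6 0 0 0 0;.6 0 0 .03 0;.6 0 0 .03 0;.6 0 0 .03 0;.6 0 0 .03 0;.6 0 0 .0133 0;.6 0 0 0 0';  python3 -m jog '0 0 0 0 0;0 0 0 0 0;0 0 0 0 0;0 0 0 0 0;0 0 0 0 0;0 0 0 0 0;0 0 0 0 0;0 0 0 0 0;0 0 0 0 0;0 0 0 0 0' 60;
python3 - <<'E'
from h import *
s=robot.read_state();T=tool(s);a=np.radians(2.7)
print((T[:3,:3].T@(np.r_[np.array([.5616,-.2996]),.003]-T[:3,3])),s["opening"],s["gripper_force"])
E
```

```text
t: 8.77
tool_pos: [0.4353, -0.3043, 0.0874]
orientation: [0.072, -3.139, -0.002]
force: [-6.3, 4.5, 11.8]
opening: 0.0557
gripper_force: 5.6
t: 9.6
tool_pos: [0.436, -0.3046, 0.0874]
orientation: [-0.072, 3.14, -0.001]
force: [-0.4, 0.4, 5.8]
opening: 0.0136
gripper_force: 60.7
[-0.1256 -0.0007  0.0845] 0.013629713631328363 60.69744003005326
```

Gripped: 13.6 mm opening at 60 N. Lift and carry to above the nut.

```bash
python3 -m jog '0 0 0 -.01 0;0 0 0 -.03 0;0 0 0 -.04 0;0 0 0 -.04 0;0 0 0 -.04 0;0 -.004 .02 0 0;0 -.004 .035 0 0;0 -.004 .04 0 0;0 -.004 .04 0 0;0 -.004 .04 0 0'; python3 -m jog '0 -.004 .04 0 0;0 -.004 .04 0 0;0 -.004 .04 0 0;0 -.004 .04 0 0;0 -.004 .04 0 0;0 -.004 .035 0 0;0 -.002 .02 0 -6.8;0 0 .01 0 -6.8;0 0 0 0 0;0 0 0 0 0'
cat >> h.py <<'E'
HEAD=-6.25;NUT=np.array([.5813,.1719]);L=.1256
def need(rel,zu,nut=NUT):
    """tool-frame shift+turn (deg) to bring wrench to yaw rel head, underside zu, on nut axis"""
    s=robot.read_state();T=tool(s);y=np.degrees(np.arctan2(T[1,0],T[0,0]))%360-180-HEAD
    a=np.radians(rel+HEAD);g=nut-L*np.array([np.cos(a),np.sin(a)])
    print("rel yaw",round(y,2),"ring",(T@[-L,0,.0845,1])[:3],"need",T[:3,:3].T@(np.r_[g,zu+.0845]-T[:3,3]),"turn",round(y-rel,2),"F",s["force"],"M",s["wrist_torque"],"tilt",T[:2,2],"grip",s["opening"],s["gripper_force"],"t",s["t"])
E
python3 - <<'E'
from h import *
need(22.5,.10)
c,K,P=grab("side");T=tool(robot.read_state());p=proj((T@[-L,0,.0625,1])[:3],K,P)[0].astype(int);print(p)
a=cv2.resize(c[p[1]-50:p[1]+70,p[0]-100:p[0]+60],(800,600),interpolation=cv2.INTER_CUBIC);cv2.imwrite("pics/g2.png",a[:,:,::-1])
E
```

```text
t: 10.43
tool_pos: [0.4465, -0.127, 0.2465]
orientation: [0.071, -3.139, -0.001]
force: [1.0, -0.0, -2.8]
opening: 0.0132
gripper_force: 60.0
t: 11.27
tool_pos: [0.4594, 0.1374, 0.2464]
orientation: [0.442, -3.109, 0.001]
force: [-0.9, 0.1, -2.0]
opening: 0.0137
gripper_force: 60.0
rel yaw 22.43 ring [0.5799 0.1724 0.1617] need [-0.0011 -0.001   0.0619] turn -0.07 F [-0.9164  0.0627 -1.9886] M [ 0.0306 -0.0703 -0.025 ] tilt [-0.0017 -0.0006] grip 0.013747817297954667 59.99332845211029 t 11.2667
[342 146]
```

View pics/g2.png

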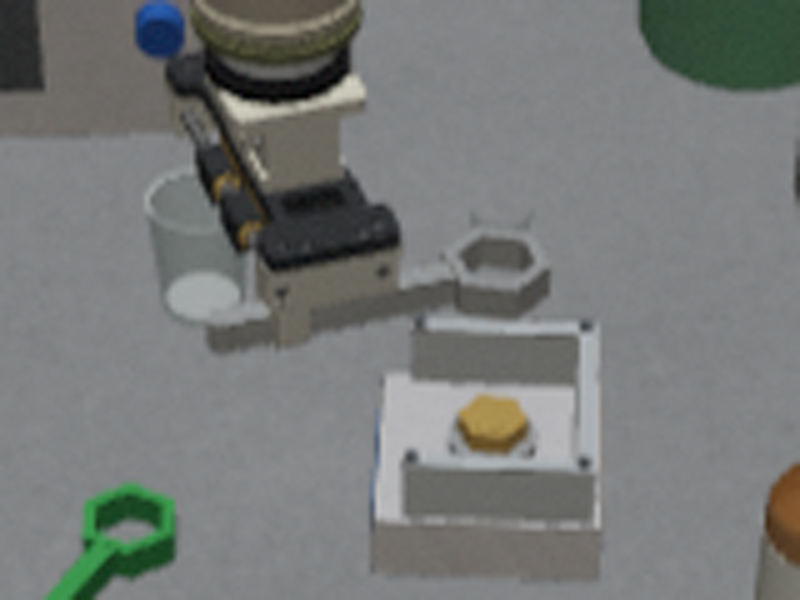

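The wrench is held level above the head, with its ring at crop (500,257). I check the beaker's clearance for the end of the stroke and line up above the nut.

```bash
python3 -m jog '0 -.001 -.001 .03 0;0 0 0 .03 0;0 0 0 0 0;0 0 0 0 0'
python3 - <<'E'
from h import *
d=np.load("side0.npz");print("beaker base",ray([283,156],d["K"],d["P"],0),"rim",ray([282,137],d["K"],d["P"],.08))
d=np.load("scene0.npz");print(ray([525,298],d["K"],d["P"],0),"rim",ray([530,269],d["K"],d["P"],.08))
for r in(22.5,35,0,-30,-36):
    a=np.radians(r+HEAD);v=np.array([np.cos(a),np.sin(a)]);print(r,"grasp",NUT-L*v,"tail",NUT-.165*v)
need(22.5,.075)
E
```

```text
t: 11.65
tool_pos: [0.4598, 0.1352, 0.1854]
orientation: [0.438, -3.106, 0.001]
force: [0.2, -0.1, -1.7]
opening: 0.0138
gripper_force: 60.0Traceback (most recent call last):
  File "<stdin>", line 2, in <module>
    raise KeyError(f"{key} is not a file in the archive") from None
KeyError: 'K is not a file in the archive'
```

```bash
python3 - <<'E'
from h import *
d=np.load("side0.npz");print("beaker base",ray([283,156],d["intrinsics"],d["pose"],0),"rim",ray([282,137],d["intrinsics"],d["pose"],.08))
d=np.load("scene0.npz");print(ray([525,298],d["intrinsics"],d["pose"],0),"rim",ray([530,269],d["intrinsics"],d["pose"],.08))
for r in(35,-30,-36):
    a=np.radians(r+HEAD);v=np.array([np.cos(a),np.sin(a)]);print(r,"grasp",NUT-L*v,"tail",NUT-.165*v)
need(22.5,.075)
E
```

```text
beaker base [[0.4112 0.3721 0.    ]] rim [[0.4111 0.3648 0.08  ]]
[[0.4077 0.3847 0.    ]] rim [[0.4073 0.3758 0.08  ]]
35 grasp [0.4712 0.1115] tail [0.4366 0.0925]
-30 grasp [0.48   0.2462] tail [0.4482 0.2695]
-36 grasp [0.4883 0.2563] tail [0.4592 0.2828]
rel yaw 22.3 ring [0.5801 0.1698 0.1002] need [-0.0014  0.0012  0.0259] turn -0.2 F [ 0.2225 -0.1008 -1.7177] M [ 0.0102  0.0416 -0.0335] tilt [-0.0051 -0.0011] grip 0.013785812638802446 59.994521141052246 t 11.65
```

```bash
for i in 1 2 3; do python3 -m jog '0 0 0 0 0'>/dev/null; python3 -c "
from h import *
need(22.5,.075)"; done
```

```text
rel yaw 22.35 ring [0.5826 0.1707 0.1038] need [0.0009 0.0012 0.0287] turn -0.15 F [-0.2152  0.3369 -1.9968] M [ 0.0011  0.0177 -0.0234] tilt [0.0006 0.0001] grip 0.013069828092056446 59.994547963142395 t 11.7333
rel yaw 22.4 ring [0.5835 0.1712 0.105 ] need [0.0017 0.001  0.0296] turn -0.1 F [-0.2054  1.086  -2.6595] M [0.0861 0.0764 0.0165] tilt [0.003  0.0005] grip 0.013601794774451717 59.99436914920807 t 11.8167
rel yaw 22.44 ring [0.5834 0.1715 0.105 ] need [0.0018 0.0008 0.0295] turn -0.06 F [ 0.2218 -0.3913 -3.2553] M [ 0.0248  0.0369 -0.0006] tilt [0.0032 0.0006] grip 0.013328246422212435 59.99437093734741 t 11.9
```

```bash
python3 -m jog '0 .0018 .0008 .01 0;0 0 0 .01 0;0 0 0 .006 0;0 0 0 .003 0;0 0 0 0 0;0 0 0 0 0;0 0 0 0 0;0 0 0 0 0'; python3 -c "
from h import *
need(22.5,.055)"; python3 -m jog '0 0 0 0 0' >/dev/null;python3 -c "
from h import *
need(22.5,.055)"
```

```text
t: 12.57
tool_pos: [0.4597, 0.1368, 0.1583]
orientation: [-0.444, 3.109, -0.0]
force: [-0.4, 1.0, -2.6]
opening: 0.0136
gripper_force: 60.0
rel yaw 22.49 ring [0.5803 0.1719 0.0739] need [-0.001  -0.0003  0.0188] turn -0.01 F [-0.3831  1.0471 -2.5875] M [0.0082 0.0247 0.0338] tilt [0.0007 0.0001] grip 0.013561687358984173 59.99453365802765 t 12.5667
rel yaw 22.49 ring [0.5803 0.1719 0.0739] need [-0.001  -0.0003  0.0188] turn -0.01 F [-0.4531  0.3318 -2.3679] M [0.0397 0.0382 0.0228] tilt [0.0007 0.0001] grip 0.013713814349331149 59.99441921710968 t 12.65
```

```bash
python3 -m jog '0 -.001 0 0 0;0 0 0 .003 0;0 0 0 .003 0;0 0 0 .002 0;0 0 0 0 0;0 0 0 0 0;0 0 0 0 0'; python3 -c "
from h import *
need(22.5,.055)"
```

```text
t: 13.23
tool_pos: [0.4603, 0.137, 0.1499]
orientation: [0.444, -3.11, -0.0]
force: [-0.4, -0.1, -3.3]
opening: 0.0135
gripper_force: 60.0
rel yaw 22.49 ring [0.5809 0.1721 0.0654] need [-0.0003 -0.0004  0.0104] turn -0.01 F [-0.409  -0.1036 -3.2981] M [ 0.0179  0.0573 -0.0231] tilt [-0.0001 -0.    ] grip 0.01354943941619545 59.99444782733917 t 13.2333
```

It is already below the nut top at 0.065 with no contact force. Lowering to the collar.

```bash
python3 -m jog '0 0 0 .003 0;0 0 0 .003 0;0 0 0 .0025 0;0 0 0 .001 0;0 0 0 0 0;0 0 0 0 0;0 0 0 0 0'; python3 -c "
from h import *
need(22.5,.055)"
```

```text
t: 13.82
tool_pos: [0.4604, 0.137, 0.1405]
orientation: [-0.444, 3.11, -0.0]
force: [0.5, 0.7, -3.0]
opening: 0.0132
gripper_force: 60.0
rel yaw 22.49 ring [0.581  0.1721 0.056 ] need [-0.0003 -0.0003  0.001 ] turn -0.01 F [ 0.5415  0.6641 -3.007 ] M [0.0261 0.0257 0.0267] tilt [ 0. -0.] grip 0.013199782270393113 59.994328022003174 t 13.8167
```

Seated, 1 mm above the collar. First stroke is an arc about the nut axis: 4° per row gives a shift of (-0.0003, 0.00876).

```bash
python3 -m jog '0 -.0003 .00876 0 4;0 -.0003 .00876 0 4;0 -.0003 .00876 0 4;0 -.0003 .00876 0 4;0 -.0003 .00876 0 4;0 -.0003 .00876 0 4;0 0 0 0 0;0 0 0 0 0;0 0 0 0 0'; python3 -c "
from h import *
need(-1.5,.055)"
```

```text
t: 14.57
tool_pos: [0.4568, 0.1889, 0.1407]
orientation: [0.209, 3.134, 0.0]
force: [1.5, -0.0, -3.8]
opening: 0.014
gripper_force: 60.0
rel yaw -1.38 ring [0.5813 0.1722 0.0562] need [-0.0001 -0.      0.0012] turn 0.12 F [ 1.4767 -0.0265 -3.8008] M [ 0.0249 -0.3385  0.0471] tilt [0.0008 0.0001] grip 0.014037748541267377 59.99478220939636 t 14.5667
```

```bash
python3 -m jog '0 -.0003 .00876 0 4;0 -.0003 .00876 0 4;0 -.0003 .00876 0 4;0 -.0003 .00876 0 4;0 0 0 0 0;0 0 0 0 0'; python3 -c "
from h import *
need(-17.5,.055)";  python3 -m jog '0 -.0003 .00876 0 4;0 -.0003 .00876 0 4;0 -.0003 .00876 0 4;0 -.0003 .00876 0 4;0 -.0001 .005 0 2.3;0 0 0 0 0;0 0 0 0 0;0 0 0 0 0';python3 -c "
from h import *
need(-36,.055)"
```

```text
t: 15.07
tool_pos: [0.4662, 0.2224, 0.1405]
orientation: [0.642, 3.075, -0.0]
force: [2.7, -1.3, -2.0]
opening: 0.0136
gripper_force: 60.0
rel yaw -17.32 ring [0.5813 0.1721 0.0561] need [-0.0001  0.0002  0.001 ] turn 0.18 F [ 2.7214 -1.2758 -2.0141] M [-0.1535 -0.5023 -0.0365] tilt [ 0.0004 -0.0002] grip 0.013631317622502453 59.993852376937866 t 15.0667
t: 15.73
tool_pos: [0.4876, 0.2556, 0.1405]
orientation: [1.124, 2.933, -0.0]
force: [2.9, -2.3, -2.8]
opening: 0.0134
gripper_force: 60.0
rel yaw -35.67 ring [0.5811 0.1716 0.056 ] need [0.    0.001 0.001] turn 0.33 F [ 2.934  -2.2611 -2.7863] M [-0.4234 -0.6051  0.0159] tilt [ 0.0003 -0.0003] grip 0.013436164773824871 59.99537765979767 t 15.7333
```

Stroke one is done with low drag. I lift off, turn back and look at the nut with the wrist camera.

```bash
python3 -m jog '0 0 0 -.005 0;0 0 0 -.015 0;0 0 0 -.03 0;0 0 0 -.04 0;0 0 0 -.04 0;0 0 0 -.03 0;0 0 0 0 -7.1;0 0 0 0 -7.1;0 0 0 0 -7.1;0 0 0 0 -7.1'; python3 -m jog '0 0 0 0 -7.1;0 0 0 0 -7.1;0 0 0 0 -7.1;0 0 0 0 -7.1;0 0 0 0 -7.1;0 0 0 0 -7.1;0 0 0 0 0;0 0 0 0 0;0 0 0 0 0' ;python3 -c "
from h import *
need(35,.217)"
```

```text
t: 16.57
tool_pos: [0.4868, 0.2562, 0.3004]
orientation: [-0.361, -3.12, -0.001]
force: [0.1, -0.1, -3.7]
opening: 0.0134
gripper_force: 59.9
t: 17.32
tool_pos: [0.4872, 0.2562, 0.3003]
orientation: [0.779, -3.043, -0.0]
force: [0.2, -0.7, -2.4]
opening: 0.0138
gripper_force: 59.9
rel yaw 34.99 ring [0.5973 0.3166 0.2157] need [ 0.0836 -0.1192 -0.0012] turn -0.01 F [ 0.2422 -0.6844 -2.4128] M [-0.0524  0.0354 -0.0244] tilt [-0.0007  0.    ] grip 0.013754720379324776 59.91302847862244 t 17.3167
```

```bash
python3 -m jog '0 -.0247 -.0238 0 0;0 -.0247 -.0238 0 0;0 -.0247 -.0238 0 0;0 -.0247 -.0238 0 0;0 -.0247 -.0238 0 0;0 0 0 0 0;0 0 0 0 0;0 0 0 0 0;0 0 0 0 0'>/dev/null
python3 - <<'E'
from h import *
c,K,P=grab("wrist");print(nut(c,K,P));cv2.imwrite("pics/w4.png",c[:,:,::-1]);need(35,.217)
E
```

```text
(array([581.2807, 172.0115]), 1037.4396992772818, np.float64(-0.20544903578213874), ((581.2947387695312, 172.18043518066406), (39.54489517211914, 35.235321044921875), 0.4204516112804413))
rel yaw 35.19 ring [0.7624 0.2733 0.2169] need [ 0.2075 -0.0007 -0.0004] turn 0.19 F [-0.2695  0.6479 -3.6295] M [-0.0255  0.0502 -0.0159] tilt [0.0007 0.0004] grip 0.01334231173475042 59.91237938404083 t 18.1167
```

The nut is now at φ ≈ 1.465 rad: flats at 36° relative to the head, centre unchanged. Reseat at about 34.5° for the second stroke.

```bash
python3 -m jog '0 .0346 0 0 .7;0 .0346 0 0 0;0 .0346 0 0 0;0 .0346 0 0 0;0 .0346 0 0 0;0 .0346 0 0 0;0 0 0 .035 0;0 0 0 .035 0;0 0 0 .03 0;0 0 0 .015 0'>/dev/null; python3 -m jog '0 0 0 0 0;0 0 0 0 0;0 0 0 0 0;0 0 0 0 0;0 0 0 0 0'; python3 -c "
from h import *
need(34.5,.075)"
```

```text
t: 19.37
tool_pos: [0.4709, 0.1135, 0.1867]
orientation: [-0.766, 3.045, -0.0]
force: [0.0, 0.5, -2.1]
opening: 0.0135
gripper_force: 60.0
rel yaw 34.5 ring [0.5817 0.173  0.1024] need [ 0.0008 -0.0008  0.0272] turn 0.0 F [ 0.0333  0.4837 -2.1309] M [-0.0242 -0.056  -0.048 ] tilt [0.0018 0.0002] grip 0.013468183244914934 59.99837279319763 t 19.3667
```

```bash
python3 -m jog '0 .0008 -.0008 .01 0;0 0 0 .01 0;0 0 0 .007 0;0 0 0 0 0;0 0 0 0 0;0 0 0 0 0;0 0 0 0 0'>/dev/null; python3 -c "
from h import *
need(34.5,.056)"
```

```text
rel yaw 34.49 ring [0.58   0.1713 0.0731] need [-0.0013 -0.0001  0.0174] turn -0.01 F [-4.0087 -1.9655  0.435 ] M [-0.2102  0.6319  0.1084] tilt [-0.0019 -0.0005] grip 0.013318031742689482 60.001543164253235 t 19.95
```

```bash
python3 -m jog '0 -.001 0 0 0;0 0 0 0 0;0 0 0 0 0'>/dev/null; python3 -c "
from h import *
need(34.5,.056)"
```

```text
rel yaw 34.49 ring [0.5804 0.1716 0.0728] need [-0.0007 -0.0001  0.0172] turn -0.01 F [-6.5779 -2.354   2.0881] M [-0.3766  0.9705  0.1086] tilt [-0.003  -0.0009] grip 0.013659418764953957 60.0020295381546 t 20.2
```

There is a side load of about 7 N, so the ring's place in the grip may have shifted a little in stroke one. Lift and look.

```bash
python3 -m jog '0 .001 0 0 0;0 0 0 -.01 0;0 0 0 -.02 0;0 0 0 -.02 0;0 0 0 0 0;0 0 0 0 0;0 0 0 0 0;0 0 0 0 0'>/dev/null; python3 - <<'E'
from h import *
need(34.5,.12)
T=tool(robot.read_state());o=[]
for n in("side","scene"):
    c,K,P=grab(n);np.savez(n+"5.npz",c=c,K=K,P=P)
    p=proj((T@[-L,0,.0625,1])[:3],K,P)[0];print(n,p);q=p.astype(int)
    k=c[q[1]-30:q[1]+45,q[0]-25:q[0]+25];o.append(cv2.resize(k,(400,600),interpolation=cv2.INTER_CUBIC))
cv2.imwrite("pics/g3.png",np.hstack(o)[:,:,::-1])
E
```

```text
rel yaw 34.48 ring [0.58   0.1715 0.1223] need [-0.0012 -0.0002  0.0025] turn -0.02 F [-0.5284  0.1002 -3.0418] M [-0.0479  0.0648  0.0205] tilt [-0.002  -0.0003] grip 0.01356057314021499 59.99525427818298 t 20.8667
side [341.9711 157.7822]
scene [416.4829 265.183 ]
```

View pics/g3.png

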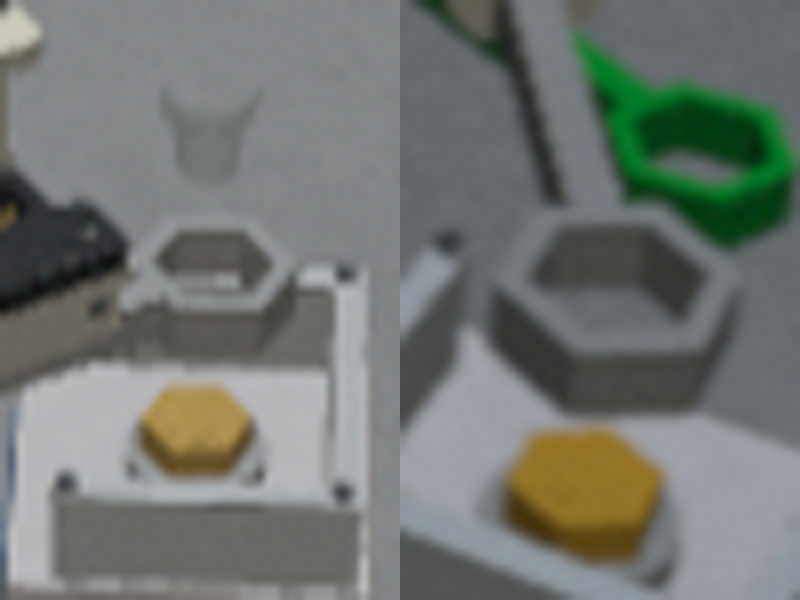

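Side crop: ring top centre near (217,262), against (208,246) predicted. Scene crop: (616,279), against (604,241). The ring has shifted or drooped, so I triangulate ring and nut with the same cameras.

```bash
python3 - <<'E'
from h import *
a=np.load("side5.npz");b=np.load("scene5.npz")
def tri(u,v):
    A=[];B=[]
    for d,p in((a,u),(b,v)):
        o=d["P"][:3,3];r=ray(p,d["K"],d["P"],0)[0]-o;r/=np.linalg.norm(r);M=np.eye(3)-np.outer(r,r);A.append(M);B.append(M@o)
    return np.linalg.solve(sum(A),sum(B))
S=lambda x,y:(316+x/8-.44,127+y/8-.44);C=lambda x,y:(391+(x-400)/8-.44,235+y/8-.44)
n=tri(S(197,417),C(586,482));r=tri(S(217,262),C(616,279));print("nut",n,"ring top",r,"diff",r-n, "expected diff",[.580-.5813,.1715-.172,.1443-.069])
T=tool(robot.read_state())
i=np.linalg.inv(T);print("ring top in tool",(i@np.r_[r-n+[.5813,.172,.069],1])[:3],"nominal",[-L,0,.0625])
# where nut should be in each
print(proj([.5813,.172,.069],a["K"],a["P"]),S(197,417),proj([.5813,.172,.069],b["K"],b["P"]),C(586,482))
E
```

```text
nut [0.5774 0.1742 0.0653] ring top [0.5824 0.175  0.1363] diff [0.005  0.0009 0.071 ] expected diff [-0.0013000000000000789, -0.0004999999999999727, 0.0753]
ring top in tool [-0.1318 -0.0018  0.0668] nominal [-0.1256, 0, 0.0625]
[[341.6156 178.1345]] (340.185, 178.685) [[412.4019 294.3244]] (413.81, 294.81)
```

The ring sits about 5 mm further out and 4 mm lower than nominal, which agrees with the contact I felt. I use L = 0.1305 and a 4 mm droop, then seat by feel.

```bash
sed -i 's/L=.1256/L=.1305/' h.py; python3 -c "
from h import *
need(34.5,.08)"; python3 -m jog '0 .0037 -.0002 .012 0;0 0 0 .012 0;0 0 0 .01 0;0 0 0 .006 0;0 0 0 0 0;0 0 0 0 0;0 0 0 0 0;0 0 0 0 0;0 0 0 0 0'>/dev/null; python3 -c "
from h import *
need(34.5,.08)"
```

```text
rel yaw 34.49 ring [0.5843 0.1738 0.1222] need [ 0.0036 -0.0003  0.0425] turn -0.01 F [-0.1288 -0.3933 -2.6193] M [-0.0188  0.0224  0.0183] tilt [-0.0023 -0.0002] grip 0.013534672043067889 59.99527931213379 t 20.9667
rel yaw 34.49 ring [0.5826 0.1721 0.0848] need [0.0012 0.0004 0.0047] turn -0.01 F [-0.087  -0.0076 -3.7852] M [0.0563 0.0282 0.0024] tilt [0.0013 0.0002] grip 0.01349310436521552 59.995349049568176 t 21.7167
```

```bash
python3 -m jog '0 .001 0 .004 0;0 0 0 .003 0;0 0 0 .003 0;0 0 0 0 0;0 0 0 0 0;0 0 0 0 0;0 0 0 0 0'>/dev/null; python3 -c "
from h import *
need(34.5,.06)";python3 -m jog '0 0 0 .002 0;0 0 0 .002 0;0 0 0 0 0;0 0 0 0 0;0 0 0 0 0;0 0 0 0 0'>/dev/null; python3 -c "
from h import *
need(34.5,.06)"
```

```text
rel yaw 34.49 ring [0.5813 0.1716 0.0741] need [-0.0002  0.0002  0.014 ] turn -0.01 F [-0.2508 -0.1701 -2.1998] M [-0.0126  0.0324  0.0221] tilt [0.0002 0.    ] grip 0.013569229717272988 59.995282888412476 t 22.3
rel yaw 34.49 ring [0.5812 0.1715 0.07  ] need [-0.0003  0.0003  0.01  ] turn -0.01 F [-0.4556  0.8991 -3.2686] M [-0.0285  0.0044  0.0104] tilt [ 0.0001 -0.    ] grip 0.013296309181050346 59.99517560005188 t 22.8
```

```bash
for i in 1 2; do python3 -m jog '0 0 0 .002 0;0 0 0 .002 0;0 0 0 .001 0;0 0 0 0 0;0 0 0 0 0;0 0 0 0 0'>/dev/null; python3 -c "
from h import *
need(34.5,.056)"; done
```

```text
rel yaw 34.48 ring [0.5812 0.1715 0.0649] need [-0.0003  0.0002  0.0089] turn -0.02 F [ 0.291   0.073  -2.4806] M [-0.0059  0.0588 -0.0289] tilt [-0.  0.] grip 0.01352912815650236 59.99518275260925 t 23.3
rel yaw 34.48 ring [0.5813 0.1715 0.0602] need [-0.0002  0.0003  0.0042] turn -0.02 F [-0.8234 -1.019   0.6371] M [ 0.0928 -0.0717  0.0193] tilt [0.0004 0.    ] grip 0.013246786566305966 59.99681353569031 t 23.8
```

Seated on the collar, with light contact. Second stroke.

```bash
python3 -m jog '0 -.0003 .0091 0 4;0 -.0003 .0091 0 4;0 -.0003 .0091 0 4;0 -.0003 .0091 0 4;0 -.0003 .0091 0 4;0 -.0003 .0091 0 4;0 -.0003 .0091 0 4;0 0 0 0 0;0 0 0 0 0;0 0 0 0 0'>/dev/null; python3 -c "
from h import *
need(6.5,.06)";python3 -m jog '0 -.0003 .0091 0 4;0 -.0003 .0091 0 4;0 -.0003 .0091 0 4;0 -.0003 .0091 0 4;0 -.0003 .0091 0 4;0 -.0003 .0091 0 4;0 0 0 0 0;0 0 0 0 0;0 0 0 0 0'>/dev/null; python3 -c "
from h import *
need(-17.5,.06)"
```

```text
rel yaw 6.64 ring [0.5807 0.1717 0.0598] need [-0.0006  0.0005 -0.0001] turn 0.14 F [-5.1356  0.5303  2.3087] M [0.2374 0.263  0.0996] tilt [-0.0008  0.0001] grip 0.013701142310136447 59.99697983264923 t 24.6333
rel yaw -17.39 ring [0.5806 0.1719 0.0597] need [-0.0005  0.0006 -0.0002] turn 0.11 F [-5.9932  3.0671  2.0627] M [ 0.3139  0.3807 -0.0399] tilt [-0.0011  0.0007] grip 0.013714494522082336 59.99796688556671 t 25.3833
```

```bash
cat >> h.py <<'E'
def tq(rel):
    s=robot.read_state();T=tool(s);r=s["tool_pos"][:2]-NUT;F=s["force"];t=s["wrist_torque"][2]+r[0]*F[1]-r[1]*F[0]
    print("TORQUE",round(t,3),end=" ");need(rel,.06)
E
python3 -m jog '0 .0007 .0091 0 4;0 -.0002 .0068 0 3;0 0 0 0 0;0 0 0 0 0;0 0 0 0 0'>/dev/null; python3 -c "
from h import *
tq(-24.5)";python3 -m jog '0 -.0001 .0045 0 2;0 0 0 0 0;0 0 0 0 0'>/dev/null; python3 -c "
from h import *
tq(-26.5)"
```

```text
TORQUE -0.079 rel yaw -24.38 ring [0.5805 0.1718 0.0601] need [-0.0007  0.0008  0.0001] turn 0.12 F [-0.6805  0.7441 -0.7752] M [-0.0278 -0.365  -0.0398] tilt [0.0007 0.0003] grip 0.01332732799027457 59.99614477157593 t 25.8
TORQUE 0.097 rel yaw -26.41 ring [0.5803 0.1716 0.0601] need [-0.0007  0.001   0.    ] turn 0.09 F [ 0.0607 -0.5333  0.2153] M [-0.2442 -0.423   0.0424] tilt [ 0.0005 -0.0001] grip 0.013613702501729993 59.996182322502136 t 26.05
```

```bash
for i in 1 2; do python3 -m jog '0 0 .0034 0 1.5;0 0 0 0 0;0 0 0 0 0'>/dev/null; python3 -c "
from h import *
tq(-28)"; done;  python3 -m jog '0 0 .0023 0 1;0 0 0 0 0;0 0 0 0 0'>/dev/null; python3 -c "
from h import *
tq(-30.5)"
```

```text
TORQUE 0.08 rel yaw -27.92 ring [0.5803 0.1716 0.0601] need [-0.0007  0.001   0.    ] turn 0.08 F [ 0.7965 -0.7222 -0.4302] M [-0.3289 -0.4962  0.0595] tilt [ 0.0006 -0.0002] grip 0.013223500756045075 59.99639332294464 t 26.3
TORQUE 0.105 rel yaw -29.43 ring [0.5803 0.1717 0.0601] need [-0.0008 -0.0025  0.    ] turn -1.43 F [ 2.0492 -2.01   -0.3512] M [-0.5403 -0.6792  0.0457] tilt [ 0.0007 -0.0002] grip 0.013490448943643096 59.99618947505951 t 26.55
TORQUE 0.24 rel yaw -30.5 ring [0.5803 0.1717 0.0601] need [-0.0007  0.0008  0.    ] turn 0.0 F [ 2.6695 -3.4632 -0.8624] M [-0.7192 -0.8922  0.082 ] tilt [ 0.0006 -0.0003] grip 0.013749457600804314 59.996198415756226 t 26.8
```

```bash
for i in 1 2 3; do python3 -m jog '0 0 .0016 0 .7;0 0 0 0 0;0 0 0 0 0'>/dev/null; python3 -c "
from h import *
tq(-31)"; done
```

```text
TORQUE 0.11 rel yaw -31.22 ring [0.5803 0.1717 0.0601] need [-0.0008  0.0003  0.0001] turn -0.22 F [ 3.4585 -3.3213 -0.8524] M [-0.867  -0.9947  0.0363] tilt [ 0.0006 -0.0002] grip 0.013380826926003958 59.99614119529724 t 27.05
TORQUE 0.09 rel yaw -31.92 ring [0.5803 0.1717 0.0601] need [-0.0008 -0.0013  0.    ] turn -0.92 F [ 3.7348 -3.8295 -0.2892] M [-0.8992 -0.9846 -0.0066] tilt [ 0.0006 -0.0002] grip 0.013529479008113127 59.995994567871094 t 27.3
TORQUE 0.263 rel yaw -32.62 ring [0.5802 0.1716 0.0601] need [-0.0008 -0.0028 -0.    ] turn -1.62 F [ 3.1801 -4.1363 -0.537 ] M [-0.9529 -1.0303  0.0974] tilt [ 0.0004 -0.0004] grip 0.01382179884362218 59.997552037239075 t 27.55
```

```bash
for i in 1 2 3; do python3 -m jog '0 -.0003 .0016 0 .7;0 0 0 0 0;0 0 0 0 0'>/dev/null; python3 -c "
from h import *
tq(-34)"; done
```

```text
TORQUE 0.518 rel yaw -33.31 ring [0.5801 0.1715 0.0599] need [-0.0007  0.0026 -0.0001] turn 0.69 F [ 2.3071 -5.5072  0.7105] M [-1.0477 -0.7464  0.1485] tilt [-0.0002 -0.0004] grip 0.01379965820279557 60.00156283378601 t 27.8
TORQUE 0.67 rel yaw -34.01 ring [0.58   0.1715 0.0597] need [-0.0007  0.0011 -0.0002] turn -0.01 F [-0.9698 -4.3932  1.4768] M [-1.0853 -0.4158  0.1456] tilt [-0.0007 -0.0002] grip 0.01314748961600219 60.003806948661804 t 28.05
TORQUE 0.65 rel yaw -34.71 ring [0.58   0.1714 0.0596] need [-0.0006 -0.0005 -0.0003] turn -0.71 F [-2.4418 -3.234   1.6465] M [-0.9748 -0.0245  0.1198] tilt [-0.0011 -0.    ] grip 0.013118499239719823 60.00446319580078 t 28.3
```

```bash
for i in 1 2 3; do python3 -m jog '0 0 .0012 0 .3;0 0 0 0 0;0 0 0 0 0'>/dev/null; python3 -c "
from h import *
tq(-35)"; done
```

```text
TORQUE 0.834 rel yaw -35.01 ring [0.5802 0.1717 0.0595] need [-0.0006  0.0008 -0.0004] turn -0.01 F [-4.5184 -3.9158  2.944 ] M [-1.0761  0.1347  0.0586] tilt [-0.0014 -0.0003] grip 0.013590959154329545 59.998406767845154 t 28.55
TORQUE 0.932 rel yaw -35.31 ring [0.5804 0.1718 0.0594] need [-0.0006 -0.0002 -0.0005] turn -0.31 F [-4.2245 -5.1849  2.0789] M [-1.2443  0.2112  0.056 ] tilt [-0.0019 -0.0007] grip 0.013423621272782196 59.99662935733795 t 28.8
TORQUE 0.968 rel yaw -35.62 ring [0.5805 0.172  0.0593] need [-0.0006 -0.0012 -0.0006] turn -0.62 F [-4.7631 -5.5342  2.6763] M [-1.3586  0.2978  0.0113] tilt [-0.0023 -0.0011] grip 0.01332858199625289 59.998769760131836 t 29.05
```

At the stop, with torque climbing about 0.1 N m per step. A little more, then hold.

```bash
for i in 1 2; do python3 -m jog '0 0 .0013 0 .2;0 0 0 0 0;0 0 0 0 0'>/dev/null; python3 -c "
from h import *
tq(-36)"; done; python3 -m jog '0 0 .0007 0 .1;0 0 0 0 0;0 0 0 0 0;0 0 0 0 0;0 0 0 0 0;0 0 0 0 0'>/dev/null; python3 -c "
from h import *
tq(-36)"
```

```text
TORQUE 1.037 rel yaw -35.83 ring [0.5808 0.1724 0.0591] need [-0.0006  0.0001 -0.0007] turn 0.17 F [-5.3242 -6.8571  2.2836] M [-1.6318  0.4511 -0.0975] tilt [-0.0029 -0.0016] grip 0.013441710825663951 60.01423895359039 t 29.3
TORQUE 1.072 rel yaw -36.03 ring [0.5811 0.1727 0.059 ] need [-0.0006 -0.0009 -0.0009] turn -0.03 F [-7.2857 -6.9069  3.5534] M [-1.8382  0.5435 -0.2409] tilt [-0.0034 -0.002 ] grip 0.013804512383093694 60.03584325313568 t 29.55
TORQUE 1.181 rel yaw -36.14 ring [0.5813 0.173  0.0589] need [-0.0006 -0.0015 -0.0009] turn -0.14 F [-6.9223 -8.3214  3.3709] M [-1.9332  0.6123 -0.2362] tilt [-0.0037 -0.0022] grip 0.013641173815766931 60.057106018066406 t 30.05
```

Held at about 1.18 N m. Hold a bit longer, then back off into the play, lift, and check the nut.

```bash
python3 -m jog '0 0 0 0 0;0 0 0 0 0;0 0 0 0 0;0 0 -.0045 0 -1;0 0 -.0068 0 -2;0 0 -.0091 0 -4;0 -.0003 -.0045 0 -2;0 0 0 0 0;0 0 0 0 0;0 0 0 0 0'>/dev/null; python3 -c "
from h import *
tq(-27)"
```

```text
TORQUE -0.099 rel yaw -27.19 ring [0.5802 0.1715 0.0602] need [-0.0007  0.0006  0.0002] turn -0.19 F [ 0.4883  0.867  -0.1555] M [-0.0537 -0.2733  0.0315] tilt [0.0007 0.0011] grip 0.013690899439663399 59.99979615211487 t 30.8833
```

```bash
python3 -m jog '0 0 0 -.005 0;0 0 0 -.015 0;0 0 0 -.025 0;0 0 0 -.03 0;0 0 0 -.03 0;0 0 0 -.03 0;0 0 0 -.02 0;0 -.02 0 0 0;0 -.03 0 0 0;0 -.035 0 0 0'>/dev/null; python3 -m jog '0 -.035 0 0 0;0 -.035 0 0 0;0 -.03 0 0 0;0 -.02 0 0 0;0 0 0 0 0;0 0 0 0 0;0 0 0 0 0'
python3 - <<'E'
from h import *
c,K,P=grab("wrist");print(nut(c,K,P));cv2.imwrite("pics/w5.png",c[:,:,::-1])
E
```

```text
t: 32.3
tool_pos: [0.6416, 0.1305, 0.2987]
orientation: [-0.902, -3.007, 0.0]
force: [-0.4, -0.5, -2.7]
opening: 0.0134
gripper_force: 60.0
(array([581.2506, 171.9734]), 1041.7240255847573, np.float64(3.213860249527307), ((581.2571411132812, 171.9412841796875), (39.6260986328125, 35.4283332824707), 3.7558040618896484))
```

Nut φ = 2.453 rad, fully home. Carry the wrench back to the mat.

```bash
python3 -m jog '0 0 0 0 -6;0 0 0 0 -6;0 0 0 0 -6;0 0 0 0 -6;0 0 0 0 -6;0 0 0 0 -6;0 .0082 -.0152 0 0;0 .0164 -.0305 0 0;0 .0164 -.0305 0 0;0 .0164 -.0305 0 0'>/dev/null; python3 -m jog '0 .0164 -.0305 0 0;0 .0164 -.0305 0 0;0 .0164 -.0305 0 0;0 .0164 -.0305 0 0;0 .0164 -.0305 0 0;0 .0164 -.0305 0 0;0 .0164 -.0305 0 0;0 .0164 -.0305 0 0;0 .0164 -.0305 0 0;0 .0164 -.0305 0 0'>/dev/null; python3 -m jog '0 .0082 -.0152 .01 0;0 0 0 .03 0;0 0 0 .03 0;0 0 0 .03 0;0 0 0 .03 0;0 0 0 .03 0;0 0 0 .015 0;0 0 0 0 0;0 0 0 0 0;0 0 0 0 0'
```

```text
t: 34.85
tool_pos: [0.4334, -0.3071, 0.1263]
orientation: [-0.073, 3.139, -0.003]
force: [0.6, -1.4, -1.5]
opening: 0.0137
gripper_force: 60.0
```

```bash
python3 -m jog '0 0 0 .012 0;0 0 0 .01 0;0 0 0 .006 0;0 0 0 .003 0;0 0 0 .002 0;0 0 0 0 0;0 0 0 0 0;0 0 0 0 0'; python3 -m jog '0 0 0 .0015 0;0 0 0 .001 0;0 0 0 0 0;0 0 0 0 0'
```

```text
t: 35.52
tool_pos: [0.4326, -0.3072, 0.0918]
orientation: [-0.072, 3.14, -0.0]
force: [-1.2, 0.2, 0.6]
opening: 0.0135
gripper_force: 60.0
t: 35.85
tool_pos: [0.4326, -0.3072, 0.0891]
orientation: [-0.072, 3.14, -0.0]
force: [-2.7, 0.1, 2.4]
opening: 0.0138
gripper_force: 60.0
```

Ring down on the mat. Release gently and retreat.

```bash
python3 -m jog '.3 0 0 0 0;.3 0 0 0 0;.3 0 0 0 0;.5 0 0 0 0;.5 0 0 0 0;.5 0 0 0 0;.5 0 0 0 0;.5 0 0 0 0' 20;  python3 -m jog '.5 0 0 -.005 0;.5 0 0 -.015 0;.5 0 0 -.03 0;.5 0 0 -.04 0;.5 0 0 -.04 0;.5 0 0 -.04 0;.5 0 0 -.04 0;.5 0 0 0 0;.5 -.02 0 0 0;.5 0 0 0 0'
python3 - <<'E'
from h import *
c,K,P=grab("side");cv2.imwrite("pics/end.png",cv2.resize(c[130:370,200:520],(800,600))[:,:,::-1])
E
```

```text
t: 36.52
tool_pos: [0.4324, -0.307, 0.0889]
orientation: [-0.072, 3.141, 0.0]
force: [-0.3, 0.2, -0.5]
opening: 0.0464
gripper_force: 0.0
t: 37.35
tool_pos: [0.4543, -0.3062, 0.3005]
orientation: [-0.073, 3.137, -0.003]
force: [0.7, 0.8, -1.1]
opening: 0.0464
gripper_force: 0.0
```

View pics/end.png

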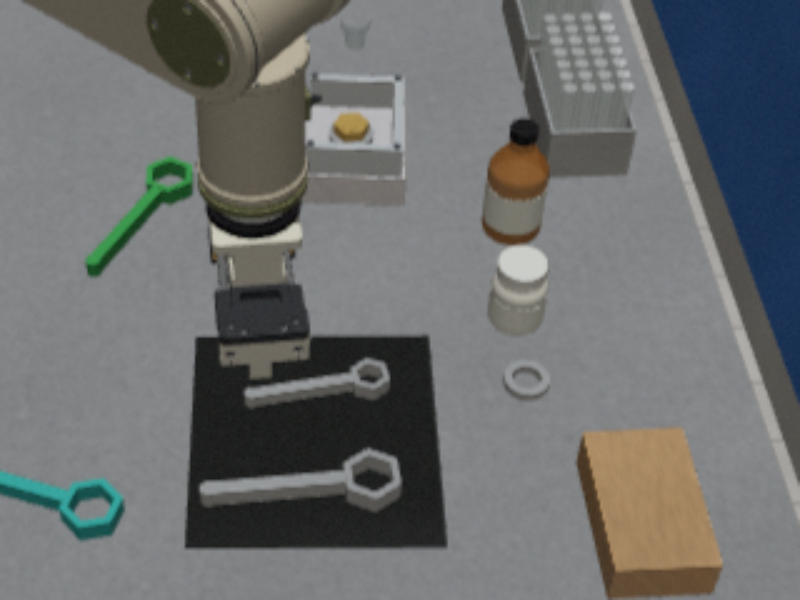

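The wrench lies flat on the mat with its ring at crop (372,479), the gripper is clear, and the bystanders look undisturbed.

```bash
python3 -c "
from plant import robot
print(robot.close_job())"
```

```text
the job is handed in; nothing more can be done
None
```

The job is handed in, with no verdict shown: the nut is home at about 2.45 rad, held near 1.2 N m by the wrist readings, and the larger wrench lies flat on the mat, released.

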